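# Set the router lift by clicks and lock it

### The job

Raise the router cutter to the fifth click: turn the blue dial clockwise, counting the clicks, until its pointer rests on the fifth white mark after the long yellow one, and let go of it. Then throw the lever with the red ball fully over, away from the robot, to lock the lift; do not throw it before the dial is set. Do not touch the cutter, and leave the loose things where they are.

Things in the scene. Friction and masses are not known exactly. Their poses are not given: they have to be found in the camera images.
- plate: the router table's aluminium insert plate, 230 mm along its x, 310 mm along its y, 8 mm thick, fixed on the bench; origin under its centre, z up. Its +x points away from the robot (turned by at most 0.4 rad). In its frame the dial's axis stands at (0, +90 mm), the cutter at (+65 mm, 0), the lock lever's pivot at (0, -90 mm)
- dial (a joint): the blue lift dial's angle: 0 at its bottom stop, growing clockwise seen from above, up to 8 clicks (4.19 rad). It rests every 30 degrees (0.5236 rad): click n at n x 0.5236, so the fifth at 2.618. Let go, it is pulled to the nearest click; each hump takes under 0.15 N m. It starts at or near (maybe still settling to) one of clicks 0 to 3
- dial_ring (a point): centre of the top of the black ring under the dial, on its axis, 11 mm above the bench; the ring is 104 mm across, its axes are the plate's. It has nine marks 30 degrees apart, one per rest: the long yellow one at its -x side (towards the robot) is the bottom stop, click 0, then clockwise from above eight white ones, clicks 1 to 8
- dial_grip (a point): the point to grip on the dial: on its vertical axis, 40 mm above the bench; it turns with the dial. The grip is an upright bar 56 mm long (along x), 14 mm thick (along y), top 49 mm and foot 19 mm above the bench, over a round skirt 62 mm across. The white pointer is on the -x half of the bar's top and its -x end; with the dial at 0 it points along the plate's -x
- cutter: the router's steel cutter, an upright cylinder 18 mm across that comes up through a black opening in the plate. It rises 2.5 mm per click; its top is 8 mm above the plate's top at the bottom stop and 20.5 mm at the fifth click. Origin on its axis, 8 mm below its top. Sharp: not to be touched
- lock (a joint): the lock lever's angle in rad: 0 leaning 0.5 rad towards the plate's -x (unlocked), 1.0 leaning 0.5 rad towards its +x (locked, fully over, against its stop). It stays where it is left and is pushed over with about 1 N at the ball. It starts between 0 and 0.15
- lock_tip (a point): centre of the red ball, 26 mm across, at the end of the lock lever, a steel rod 10 mm thick. Ball centre 70 mm from the pivot, 91 mm above the bench at both ends of the swing, 100 mm in the middle; it swings in the plate's x-z plane. The pivot is 30 mm above the bench in a dark block 70 x 50 mm (plate's x, y), its top 33 mm above the bench, with a 26 mm barrel to 43 mm
- collet: a brass router collet, a 24 mm tall cone 24 mm wide at the foot, standing on the plate; origin under its centre
- offcut: a pale wood offcut, 50 x 35 x 19 mm, lying on the plate; origin under its centre
- wrench: a steel wrench, 180 mm long, 8 mm thick, lying on the bench; origin under its middle, x along its length
- tape: a yellow tape measure, 70 x 38 x 60 mm, standing on the bench; origin under its centre
- brush: a bench brush with a wooden handle, 240 mm long, lying on the bench; origin under its middle, x along its length
- glue: a white glue bottle with an orange cap, 60 mm across, 170 mm tall; origin under its centre
- spray: a spray can with a blue label, 66 mm across, 190 mm tall; origin under its centre
- pushstick: a red push stick, 260 x 40 x 12 mm, lying on the bench; origin under its middle, x along its length

How it is judged:
By the outcome, as a careful person would: the job done as asked, in the order asked, and still so for the second after the job is handed in, with the robot touching nothing.
It also fails if it takes over 67 s, if anything falls off the work surface, if the arm or the gripper's body presses on something with over 40 N, if the wrist force passes 120 N, or if a joint passes its speed limit or range.

### The arm

A 7-joint arm with a two-finger parallel gripper is mounted at the origin on the work surface. World frame = base frame: x ahead of the robot, y to its left, z up, the work surface at z = 0. Lengths are in m, angles in rad, forces in N, time in s.
With the tool pointing down it reaches from about 0.35 to 0.9 m from the base axis. Payload 19.9 kg.
Tool frame: the origin (TCP) lies at the very end of the fingers, on their centre line; the grasp point (between the pads) lies 19 mm behind it (bot.grip_point_offset is the distance from the TCP to the grasp point, in m); z points along the fingers, y is the line along which they close (so a half turn about z gives the same grasp; the last joint's range is limited). The gripper opens to 94 mm and grips with 3 to 60 N. Pads are 16 mm wide; open, the fingers measure 119 mm over their backs; the gripper's body (75 mm by 177 mm) begins 78 mm behind the grasp point.
Start: joints at [-1.143, 0.417, -0.01, 1.614, 0.005, 1.111, -0.053], TCP at [0.283, 0.557, 0.205] pointing down, gripper open.
Joint ranges: [-2.81, 2.81], [-0.39, 2.02], [-1.27, 1.25], [0.06, 2.57], [-1.19, 4.33], [0.19, 2], [-2.82, 2.82]. Speed limits (rad/s): [1.89, 1.89, 2.39, 2.39, 3.01, 3.01, 3.01].

### API

Orientations are given as a 3x3 rotation matrix whose columns are the frame's x, y, z axes.
In Python, from station import bot gives the robot as it stands. The module is installed in compiled form; this text tells all that it offers.
- The arm moves only by the tool move_arm, never from a script. Its arguments are lists of equal length, an entry for each row: "xyz": the shift along the tool's x, y, z in units of 60 cm (1.0 is 60 cm), a list of three; "twist": the turn, a rotation vector about the tool's x, y, z in units of 0.5 rad (1.0 is 0.5 rad), a list of three. A call has exactly 8 rows; each row is the pose to reach, as a shift and turn from the pose commanded when the call began, along the tool's axes at that moment; what a row does not reach only later rows make up. A row lasts 1/12 s, in which the tool goes at most 41.7 mm and 7.16 degrees, less where a joint would pass 70% of its speed; a pose out of reach is approached as far as the arm can. A call with a number of a shift or a turn outside -1 to 1 is refused whole. A call with a gripper value outside its range is refused whole. "jaw" is the gripper command: -1 is shut, 1 is fully open, values between are in proportion, set as the call begins (left out, the last holds). The fingers move at their own pace and stop on an object; "newtons" is the grip in N (left out, the last holds). Time passes only in rows, so rows that repeat a pose let the fingers close, or fill a call up. It gives the time, the measured TCP pose, the force, the opening and the grip force at its end, in the units of the state.
- bot.state(): the state, without advancing time (a new reading comes with each control period).
- bot.grab_frame(name): name is "scene" or "top" or "wrist"; returns a dict with "pixels" (480x640x3 uint8, red, green, blue), "range_z" (480x640 float32, m along the optical axis (not along the pixel's ray), 0 where there is no reading), "camera_matrix" (3x3 intrinsics, pixels), "k1" (the pictures are not rectified: a ray, as slopes to the right and down, at radius r is drawn at 1 + k1 r^2 times it, then the intrinsics apply), "eye" and "orientation" of the camera in the world. Camera axes: x right, y down, z forward; pixel columns grow to the right and rows downward; lengths in m; the calibration is good to about 2 mm. A picture is of the moment at which its call begins.
- bot.hand_in(): hands the job in; it is judged then, once.
The state is a dict: "time": time; "joint_pos": joint angles; "qvel": joint speeds; "tau": joint torques, N m; "tool_pos": TCP position; "tool_rot": TCP orientation; "contact_force": force on the tool from outside, world axes, zero at the start; "wrist_torque": the same for the moment, N m; "width": finger opening in m; "grip_force": force on a finger pad.
Only numpy, scipy, OpenCV 4.12 (cv2) and the standard library are available. Lean on these libraries where they do the work, as an engineer would, in place of code of your own. Each camera call takes 0.05 s, during which the arm holds its last target. There are 200 camera calls.

## Working session

There is one attempt and no reset: what is moved stays moved. The work goes in short steps, Python scripts to look and compute and a tool call to move; the robot and the scene stay as the last step left them, time stands still between calls to the robot, and variables do not carry over. Pictures are saved under pics/ and viewed, at most 10 in all, crops included, and the job is handed in when it is done.

Besides the shell and the picture viewer there is one more tool, called as a command line: name --argument value ..., lists and objects as JSON in quotes. move_arm: Moves the arm, as the interface text tells. Shifts and turns lie within -1 to 1; 1 stands for 60 cm of shift or 0.5 rad of turn. Its arguments: {"type":"object","properties":{"xyz":{"type":"array"},"twist":{"type":"array"},"jaw":{"type":"number"},"newtons":{"type":"number"}},"required":["xyz","twist"]}

```bash
mkdir -p pics; cat > h.py <<'E'
import numpy as np, cv2, pickle
from station import bot
def grab(n):
    f=bot.grab_frame(n); return f
def save(f,name,crop=None,s=1):
    im=f["pixels"][:,:,::-1]
    if crop: x0,y0,x1,y1=crop; im=im[y0:y1,x0:x1]
    cv2.imwrite("pics/"+name,cv2.resize(im,None,fx=s,fy=s,interpolation=cv2.INTER_CUBIC))
def rays(f,uv):
    K=np.array(f["camera_matrix"]);uv=np.atleast_2d(np.asarray(uv,float))
    d=(uv-[K[0,2],K[1,2]])/[K[0,0],K[1,1]]
    p=d.copy()
    for _ in range(20): p=d/(1+f["k1"]*(p**2).sum(1,keepdims=True))
    return np.c_[p,np.ones(len(p))]@np.array(f["orientation"]).T
def plane(f,uv,z):
    r=rays(f,uv); e=np.array(f["eye"]); return e+r*((z-e[2])/r[:,2])[:,None]
def depthpts(f,uv):
    uv=np.atleast_2d(uv).astype(int); z=f["range_z"][uv[:,1],uv[:,0]]
    return np.array(f["eye"])+rays(f,uv)*z[:,None]
def tri(f1,a,f2,b):
    r1=rays(f1,a)[0];r2=rays(f2,b)[0];A=np.c_[r1,-r2];e1,e2=np.array(f1["eye"]),np.array(f2["eye"])
    t=np.linalg.lstsq(A,e2-e1,rcond=None)[0];p,q=e1+r1*t[0],e2+r2*t[1];return (p+q)/2,np.linalg.norm(p-q)
def mask(f,lo,hi):
    return cv2.inRange(cv2.cvtColor(f["pixels"],cv2.COLOR_RGB2HSV),np.array(lo),np.array(hi))
E
python3 - <<'E'
from h import *
fs={n:grab(n) for n in("scene","top")}
pickle.dump(fs,open("f0.pkl","wb"))
cv2.imwrite("pics/a.png",fs["scene"]["pixels"][:,:,::-1]);cv2.imwrite("pics/b.png",fs["top"]["pixels"][:,:,::-1])
for n,f in fs.items(): print(n,f["eye"],f["k1"],f["orientation"],f["camera_matrix"])
s=bot.state();print(s)
E
```

```text
scene [ 1.54813002 -0.32111867  0.88218453] 0.019297725751473687 [[ 0.31321457  0.59178212 -0.74275875]
 [ 0.94968067 -0.19666278  0.24378347]
 [-0.0018063  -0.78174016 -0.62360168]] [[559.22915216   0.         318.53365654]
 [  0.         559.22915216 247.41203801]
 [  0.           0.           1.        ]]
top [ 0.26837058 -0.03682786  1.77464118] 0.047808023886421705 [[ 6.19554395e-02 -9.77663115e-01  2.00839134e-01]
 [-9.98078585e-01 -6.08520524e-02  1.16689923e-02]
 [ 8.13130111e-04 -2.01176196e-01 -9.79554734e-01]] [[579.40989987   0.         318.14537079]
 [  0.         579.40989987 241.1552003 ]
 [  0.           0.           1.        ]]
{'time': 0.1, 'joint_pos': array([-1.14248385,  0.4179409 , -0.01030391,  1.61410412,  0.00469405,
        1.11069903, -0.0529919 ]), 'qvel': array([-0.00232265, -0.00090396,  0.00083933, -0.00166984, -0.00061456,
       -0.00098462, -0.00077893]), 'tau': array([ 2.58779473e-03, -8.52588630e+01,  6.41263369e-01, -4.26693535e+01,
       -4.87377355e-02,  1.64451700e-02,  1.26220561e-04]), 'tool_pos': array([0.28280364, 0.55697657, 0.20487537]), 'tool_rot': array([[-8.91659663e-01,  4.52706146e-01, -4.36771816e-04],
       [ 4.52706349e-01,  8.91659061e-01, -1.03953966e-03],
       [-8.11544460e-05, -1.12464496e-03, -9.99999364e-01]]), 'contact_force': array([-0.27648552, -0.69458001,  0.19305171]), 'wrist_torque': array([-0.02386722, -0.00015392, -0.00376547]), 'grip_force': 0.0, 'width': 0.09425634262633488}
```

View pics/a.png

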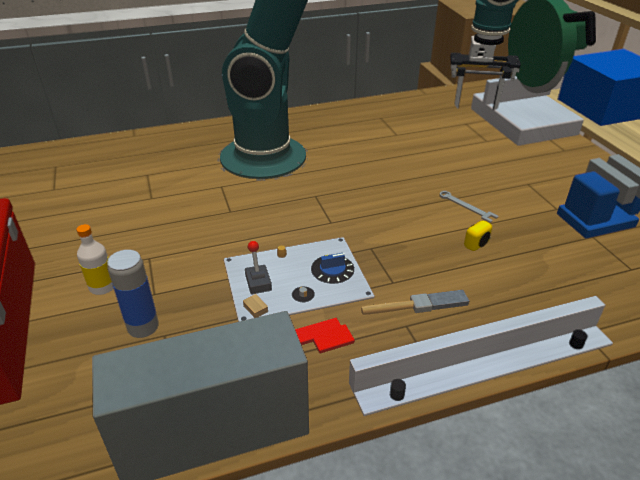

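View pics/b.png

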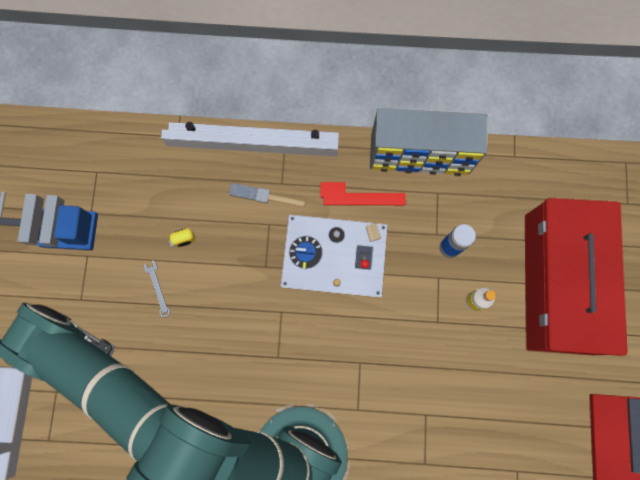

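The views show the dial at about (305,252) in top and (333,265) in scene. The red ball is at (365,264) in top and (253,246) in scene, the cutter at (337,235), the collet at (337,282) and the offcut at (374,231) in top. The pointer seems to aim left (+y) in the top view. I'll measure this next.

```bash
python3 - <<'E'
from h import *
fs=pickle.load(open("f0.pkl","rb"));T,S=fs["top"],fs["scene"]
def blobs(f,lo,hi,box,lo2=None,mn=6):
    m=mask(f,lo,hi);k=np.zeros_like(m);x0,y0,x1,y1=box;k[y0:y1,x0:x1]=m[y0:y1,x0:x1]
    n,l,st,c=cv2.connectedComponentsWithStats(k)
    return [(st[i,4],c[i].round(2)) for i in range(1,n) if st[i,4]>=mn]
R=[(0,150,80),(8,255,255)]
a=blobs(T,*R,(350,245,385,280));b=blobs(S,*R,(235,232,270,258));print("ball",a,b)
if a and b: print(tri(T,max(a,key=lambda t:t[0])[1],S,max(b,key=lambda t:t[0])[1]))
B=[(100,100,60),(125,255,255)]
a=blobs(T,*B,(285,230,325,272));b=blobs(S,*B,(305,245,362,290));print("dial",a,b)
Y=[(24,150,120),(34,255,255)]
a=blobs(T,*Y,(285,230,325,275),mn=2);print("yel",a,[plane(T,q[1],.011) for q in a])
# black ring
m=cv2.inRange(T["pixels"],(0,0,0),(60,60,60));k=np.zeros_like(m);k[230:274,284:327]=m[230:274,284:327]
p=cv2.findNonZero(k);h=cv2.convexHull(p);e=cv2.fitEllipse(h);print("ring",e,plane(T,e[0],.011))
# plate: corner screws / outline
g=cv2.inRange(cv2.cvtColor(T["pixels"],cv2.COLOR_RGB2HSV),(0,0,120),(180,60,255));k=np.zeros_like(g);k[205:305,270:400]=g[205:305,270:400]
c=max(cv2.findContours(k,cv2.RETR_EXTERNAL,cv2.CHAIN_APPROX_NONE)[0],key=cv2.contourArea)
P=plane(T,c[:,0]+0.,.008)[:,:2];r=cv2.minAreaRect((P*1000).astype(np.float32));print("plate",r)
d=depthpts(T,[[320,262],[300,280]]);print(d)
save(T,"c.png",(275,205,395,305),6.5); save(S,"d.png",(215,225,385,325),4.6)
E
```

```text
ball [(np.int32(50), array([364.38, 263.4 ]))] [(np.int32(96), array([252.74, 245.77]))]
(array([ 0.55530546, -0.15456483,  0.09335617]), np.float64(0.003975645033165168))
dial [(np.int32(300), array([305.79, 251.72]))] [(np.int32(435), array([332.36, 264.85]))]
yel [(np.int32(4), array([304. , 264.5]))] [array([[0.55396655, 0.02313649, 0.011     ]])]
ring ((301.3117980957031, 354.5092468261719), (71.30085754394531, 233.87432861328125), 2.2864813804626465) [[0.28244538 0.0129025  0.011     ]]
plate ((590.0931396484375, -68.02497863769531), (313.5349426269531, 233.2418212890625), 87.71251678466797)
[[ 0.56470652 -0.0255985   0.01165905]
 [ 0.50581062  0.03231667  0.0067058 ]]
```

View pics/c.png

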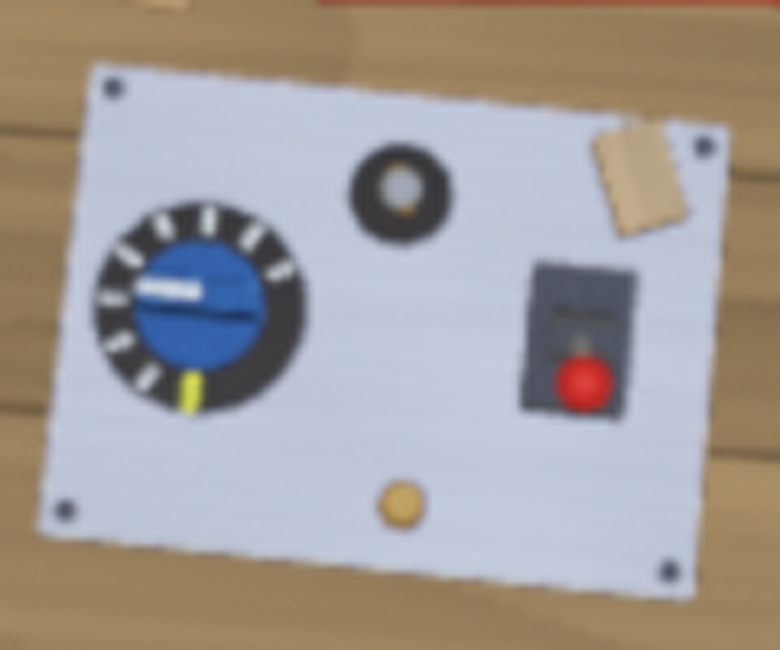

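The crop shows the pointer aiming left at about (135,288), slightly up and parallel to the plate's y. The third white mark is at (112,298) and the yellow one at (192,392). So the dial is at click 3, and the fifth mark, at (163,225), is 60° further clockwise. I'll move over the dial now.

move_arm --xyz '[[-0.05,-0.03,0],[-0.1,-0.07,0],[-0.16,-0.1,0],[-0.22,-0.14,0],[-0.28,-0.18,0],[-0.33,-0.21,0],[-0.38,-0.25,0],[-0.43,-0.28,0]]' --twist '[[0,0,0.12],[0,0,0.25],[0,0,0.37],[0,0,0.5],[0,0,0.62],[0,0,0.75],[0,0,0.87],[0,0,1.0]]' --jaw 0.3

```text
time: 0.77
tool_pos: [0.4373, 0.2882, 0.2054]
tool_rot: [[-0.562, 0.827, -0.0], [0.827, 0.562, -0.0], [-0.0, -0.0, -1.0]]
contact_force: [0.6, 0.0, 0.6]
width: 0.0608
grip_force: 0.0
```

```bash
cat >> h.py <<'E'
def togo(x,y,z,yaw):
    "units to reach TCP x,y,z with tool y at azimuth yaw(deg), tool down"
    s=bot.state();R=s["tool_rot"];d=R.T@(np.array([x,y,z])-s["tool_pos"])/.6
    a=np.deg2rad(yaw);yv=np.array([np.cos(a),np.sin(a),0]);zv=np.array([0,0,-1.]);G=np.c_[np.cross(yv,zv),yv,zv]
    w=cv2.Rodrigues(R.T@G)[0].ravel()/.5
    print("t",s["time"],"pos",s["tool_pos"].round(4),"yaw",np.rad2deg(np.arctan2(R[1,1],R[0,1])).round(2),"xyz",d.round(4),"twist",w.round(3),"w",s["width"],"q7",s["joint_pos"][6].round(2),"F",s["contact_force"].round(1))
E
python3 -c "
from h import *
togo(.594,.022,.2,-2.3)"
```

```text
t 0.7667 pos [0.4373 0.2882 0.2054] yaw 34.23 xyz [-0.5137 -0.0335  0.009 ] twist [-1.000e-03  0.000e+00  1.275e+00] w 0.06081348045061693 q7 0.01 F [0.6 0.  0.6]
```

move_arm --xyz '[[-0.07,0,0],[-0.14,-0.01,0],[-0.21,-0.01,0],[-0.28,-0.02,0],[-0.35,-0.02,0],[-0.41,-0.03,0.01],[-0.47,-0.03,0.01],[-0.51,-0.03,0.01]]' --twist '[[0,0,0.12],[0,0,0.25],[0,0,0.37],[0,0,0.5],[0,0,0.62],[0,0,0.75],[0,0,0.87],[0,0,1.0]]'

```text
time: 1.43
tool_pos: [0.596, 0.0244, 0.1991]
tool_rot: [[-0.095, 0.995, -0.0], [0.995, 0.095, -0.001], [-0.001, -0.0, -1.0]]
contact_force: [-0.3, 0.6, 1.0]
width: 0.0614
grip_force: 0.0
```

```bash
python3 -c "
from h import *
togo(.594,.022,.2,-2.3)
f=grab('wrist');pickle.dump(f,open('w1.pkl','wb'));save(f,'e.png')
print(f['eye'],f['orientation'])"
```

```text
t 1.4333 pos [0.596  0.0244 0.1991] yaw 5.47 xyz [-0.0036 -0.0037 -0.0014] twist [-0.001  0.002  0.271] w 0.06144017774933048 q7 0.16 F [-0.3  0.6  1. ]
[0.5878269  0.10293633 0.37944441] [[ 9.95395855e-01  9.21957892e-02  2.62112254e-02]
 [ 9.58471848e-02 -9.59257309e-01 -2.65779481e-01]
 [ 6.39560629e-04  2.67068066e-01 -9.63677456e-01]]
```

View pics/e.png

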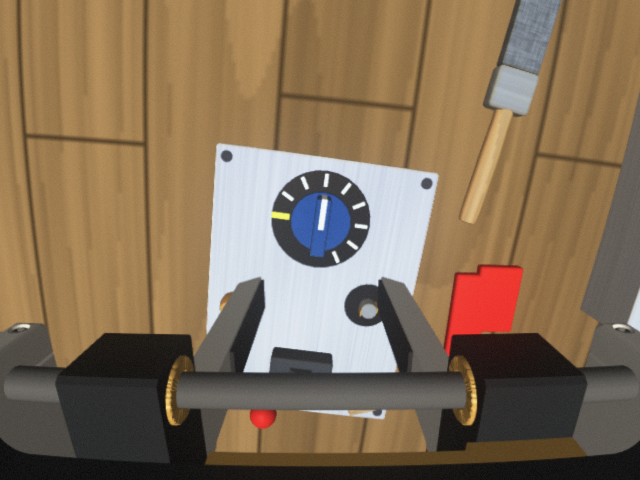

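The wrist view shows the dial ring centred at about (321,218), the yellow mark at (280,215) and the pointer aiming up at (323,205), near the third white mark at (326,180). The cutter is at (368,310).

```bash
cat >> h.py <<'E'
def dial(f,box):
    x0,y0,x1,y1=box;sub=f["pixels"][y0:y1,x0:x1];hsv=cv2.cvtColor(sub,cv2.COLOR_RGB2HSV)
    mx=lambda m:max(cv2.findContours(m,cv2.RETR_EXTERNAL,cv2.CHAIN_APPROX_NONE)[0],key=cv2.contourArea)
    ring=mx(((sub.max(2)<75)|(cv2.inRange(hsv,(100,100,40),(125,255,255))>0)).astype(np.uint8)*255)
    h=cv2.convexHull(ring)[:,0]+np.array([x0,y0]);P=plane(f,h.astype(float),.011)[:,:2]
    (cx,cy),r=cv2.minEnclosingCircle((P*1000).astype(np.float32));print("ring",cx,cy,r)
    c=np.array([cx,cy])/1000
    out=[]
    for nm,lo,hi in(("w",(0,0,150),(180,90,255)),("y",(22,120,120),(36,255,255))):
        n,l,st,ce=cv2.connectedComponentsWithStats(cv2.inRange(hsv,lo,hi))
        for i in range(1,n):
            if 8<=st[i,4]<400:
                for z in(.011,.049):
                    p=plane(f,ce[i]+[x0,y0],z)[0,:2]-c;ra=np.hypot(*p)
                    if (z==.011 and .035<ra<.052) or (z==.049 and ra<.03): out.append((nm,z,round(ra*1000,1),round(np.rad2deg(np.arctan2(p[1],p[0])),1),st[i,4]))
    for o in sorted(out,key=lambda o:-o[3]):print(o)
    return c
E
python3 - <<'E'
from h import *
f=pickle.load(open('w1.pkl','rb'))
b=(262,160,380,275)
c=dial(f,b)
m=mask(f,(100,120,60),(125,255,255));k=np.zeros_like(m);k[b[1]:b[3],b[0]:b[2]]=m[b[1]:b[3],b[0]:b[2]]
ys,xs=np.nonzero(k);p=depthpts(f,np.c_[xs,ys]);print(np.percentile(p[:,2],[2,20,50,80,98]))
t=p[(p[:,2]>.04)&(p[:,2]<.06)];print(len(t),t.mean(0));r=cv2.minAreaRect((t[:,:2]*1000).astype(np.float32));print(r)
# yellow mark to camera: ring depth
print(depthpts(f,[[290,245],[225,250]]))
# cross-view: blue dial from overhead view + wrist
fs=pickle.load(open("f0.pkl","rb"))
mm=cv2.moments(k,True);print(tri(f,(mm['m10']/mm['m00'],mm['m01']/mm['m00']),fs['top'],(305.79,251.72)))
E
```

```text
ring 595.2118530273438 26.349544525146484 50.7038688659668
('y', 0.011, np.float64(41.8), np.float64(178.6), np.int32(113))
('w', 0.011, np.float64(42.7), np.float64(148.7), np.int32(57))
('w', 0.011, np.float64(42.3), np.float64(118.5), np.int32(57))
('w', 0.049, np.float64(13.7), np.float64(88.1), np.int32(203))
('w', 0.011, np.float64(42.0), np.float64(88.0), np.int32(55))
('w', 0.011, np.float64(41.9), np.float64(57.7), np.int32(55))
('w', 0.011, np.float64(42.3), np.float64(27.2), np.int32(53))
('w', 0.011, np.float64(42.8), np.float64(-3.1), np.int32(52))
('w', 0.011, np.float64(42.8), np.float64(-33.0), np.int32(52))
[0.01846167 0.01971308 0.02052122 0.04929716 0.05117886]
628 [0.59428266 0.02293394 0.04995508]
((594.6370849609375, 26.403831481933594), (54.96136474609375, 13.94669246673584), 87.70938873291016)
[[ 0.56549488 -0.00319747  0.01313346]
 [ 0.49555573 -0.01676511  0.00892809]]
(array([0.59543391, 0.02084308, 0.00237459]), np.float64(0.0010177975899230663))
```

```bash
python3 -c "
from h import *
togo(.595,.025,.065,-2.0)"
```

```text
t 1.4833 pos [0.5974 0.0211 0.1992] yaw 4.96 xyz [ 0.0074 -0.0035  0.2237] twist [0.001 0.005 0.243] w 0.06067730156900509 q7 0.16 F [-3.  -4.7 -1.3]
```

move_arm --xyz '[[0,0,0.03],[0.002,-0.001,0.07],[0.003,-0.002,0.11],[0.004,-0.002,0.15],[0.006,-0.003,0.19],[0.007,-0.0035,0.223],[0.007,-0.0035,0.223],[0.007,-0.0035,0.223]]' --twist '[[0,0,0.05],[0,0,0.1],[0,0,0.15],[0,0,0.2],[0,0,0.243],[0,0,0.243],[0,0,0.243],[0,0,0.243]]'

```text
time: 2.15
tool_pos: [0.5921, 0.032, 0.0653]
tool_rot: [[0.02, 1.0, -0.002], [1.0, -0.02, -0.001], [-0.001, -0.002, -1.0]]
contact_force: [-0.0, -0.4, 0.5]
width: 0.0608
grip_force: 0.0
```

```bash
python3 -c "
from h import *
togo(.595,.025,.024,-2.0)"
```

```text
t 2.15 pos [0.5921 0.032  0.0653] yaw -1.16 xyz [-0.0115  0.0053  0.0688] twist [-0.004  0.001  0.029] w 0.060802316670027716 q7 0.11 F [-0.  -0.4  0.5]
```

move_arm --xyz '[[-0.01,0.005,0.0],[-0.0115,0.005,0.01],[-0.0115,0.005,0.025],[-0.0115,0.005,0.04],[-0.0115,0.005,0.055],[-0.0115,0.005,0.068],[-0.0115,0.005,0.068],[-0.0115,0.005,0.068]]' --twist '[[0,0,0.03],[0,0,0.03],[0,0,0.03],[0,0,0.03],[0,0,0.03],[0,0,0.03],[0,0,0.03],[0,0,0.03]]'

```text
time: 2.82
tool_pos: [0.5951, 0.025, 0.0243]
tool_rot: [[0.035, 0.999, -0.001], [0.999, -0.035, -0.0], [-0.0, -0.001, -1.0]]
contact_force: [0.3, -0.1, 0.1]
width: 0.0612
grip_force: 0.0
```

```bash
python3 -c "
from h import *
togo(.595,.025,.024,-2.0)"
```

```text
t 2.8167 pos [0.5951 0.025  0.0243] yaw -2.03 xyz [-0.0001 -0.0002  0.0005] twist [-0.002  0.001 -0.001] w 0.06124706439767278 q7 0.13 F [ 0.3 -0.1  0.1]
```

move_arm --xyz '[[0,0,0],[0,0,0],[0,0,0],[0,0,0],[0,0,0],[0,0,0],[0,0,0],[0,0,0]]' --twist '[[0,0,0],[0,0,0],[0,0,0],[0,0,0],[0,0,0],[0,0,0],[0,0,0],[0,0,0]]' --jaw -1 --newtons 35

```text
time: 3.48
tool_pos: [0.5955, 0.0251, 0.0249]
tool_rot: [[0.036, 0.999, 0.0], [0.999, -0.036, -0.0], [-0.0, 0.0, -1.0]]
contact_force: [-0.2, 0.1, 1.8]
width: 0.0134
grip_force: 35.0
```

move_arm --xyz '[[0,0,0],[0,0,0],[0,0,0],[0,0,0],[0,0,0],[0,0,0],[0,0,0],[0,0,0]]' --twist '[[0,0,0.1],[0,0,0.25],[0,0,0.4],[0,0,0.55],[0,0,0.7],[0,0,0.85],[0,0,1.0],[0,0,1.0]]'

```text
time: 4.15
tool_pos: [0.5957, 0.0251, 0.0249]
tool_rot: [[0.513, 0.858, 0.0], [0.858, -0.513, -0.0], [-0.0, 0.001, -1.0]]
contact_force: [1.4, -0.3, 0.6]
width: 0.0138
grip_force: 35.0
```

move_arm --xyz '[[0,0,0],[0,0,0],[0,0,0],[0,0,0],[0,0,0],[0,0,0],[0,0,0],[0,0,0]]' --twist '[[0,0,0.1],[0,0,0.25],[0,0,0.4],[0,0,0.55],[0,0,0.7],[0,0,0.85],[0,0,1.0],[0,0,1.0]]'

```text
time: 4.82
tool_pos: [0.5958, 0.0249, 0.0249]
tool_rot: [[0.861, 0.509, 0.001], [0.509, -0.861, -0.001], [0.0, 0.001, -1.0]]
contact_force: [0.6, -1.6, 0.3]
width: 0.0139
grip_force: 35.0
```

move_arm --xyz '[[0,0,0],[0,0,0],[0,0,0],[0,0,0],[0,0,0],[0,0,0],[0,0,0],[0,0,0]]' --twist '[[0,0,0.1],[0,0,0.1],[0,0,0.1],[0,0,0.1],[0,0,0.1],[0,0,0.1],[0,0,0.1],[0,0,0.1]]'

```text
time: 5.48
tool_pos: [0.5957, 0.0249, 0.0249]
tool_rot: [[0.884, 0.468, 0.001], [0.468, -0.884, -0.0], [0.0, 0.0, -1.0]]
contact_force: [4.6, -3.1, -2.8]
width: 0.0141
grip_force: 35.0
```

```bash
python3 -c "
from h import *
togo(.595,.025,.024,-62.0);print(bot.state()['wrist_torque'],bot.state()['grip_force'])"
```

```text
t 5.4833 pos [0.5957 0.0249 0.0249] yaw -62.08 xyz [-0.001  -0.0007  0.0016] twist [ 0.001 -0.001 -0.003] w 0.014102356432266299 q7 -0.73 F [ 4.6 -3.1 -2.8]
[-0.66752536 -0.99347432  0.01821622] 34.99687314033508
```

move_arm --xyz '[[0,0,0],[0,0,0],[0,0,0],[0,0,0],[0,0,0],[0,0,0],[0,0,0],[0,0,0]]' --twist '[[0,0,0],[0,0,0],[0,0,0],[0,0,0],[0,0,0],[0,0,0],[0,0,0],[0,0,0]]' --jaw 0.2

```text
time: 6.15
tool_pos: [0.5954, 0.0251, 0.0249]
tool_rot: [[0.884, 0.467, -0.0], [0.467, -0.884, -0.0], [-0.0, 0.0, -1.0]]
contact_force: [1.1, -0.1, 0.4]
width: 0.0565
grip_force: 0.0
```

move_arm --xyz '[[0,0,-0.02],[0,0,-0.06],[0,0,-0.11],[0,0,-0.16],[0,0,-0.21],[0,0,-0.26],[0,0,-0.3],[0,0,-0.3]]' --twist '[[0,0,0],[0,0,0],[0,0,0],[0,0,0],[0,0,0],[0,0,-0.1],[0,0,-0.2],[0,0,-0.3]]'

```text
time: 6.82
tool_pos: [0.5973, 0.0246, 0.2105]
tool_rot: [[0.804, 0.595, 0.006], [0.595, -0.804, 0.001], [0.006, 0.003, -1.0]]
contact_force: [0.6, 1.0, 0.3]
width: 0.0563
grip_force: 0.0
```

```bash
python3 -c "
from h import *
f=grab('wrist');pickle.dump(f,open('w2.pkl','wb'));save(f,'f.png')
togo(.595,.025,.2,-2)"
```

```text
t 6.8667 pos [0.5965 0.0249 0.2082] yaw -53.25 xyz [-0.0019 -0.0016  0.0137] twist [ 0.007 -0.006 -1.789] w 0.05655547040975878 q7 -0.73 F [-0.1 -0.4 -1.7]
```

View pics/f.png

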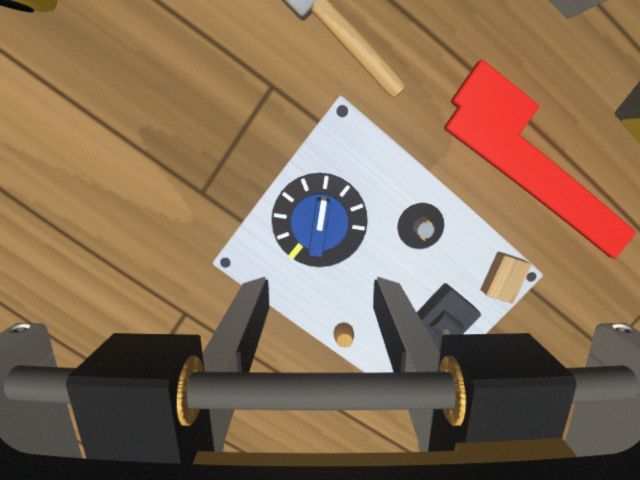

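The wrist view shows the yellow mark at (295,251) and white marks at (283,235), (280,215), (289,198), (306,185) and (326,182). The pointer, at (322,212), aims at the fifth. I'll check that numerically.

```bash
python3 -c "
from h import *
f=pickle.load(open('w2.pkl','rb'));dial(f,(262,165,378,275))
T=grab('top');S=grab('scene');pickle.dump((T,S),open('f1.pkl','wb'))
def b(f,box):
    m=mask(f,(0,150,80),(8,255,255));x0,y0,x1,y1=box;M=cv2.moments(m[y0:y1,x0:x1],True);print(M['m00']);return (M['m10']/M['m00']+x0,M['m01']/M['m00']+y0)
a,c=b(T,(350,245,385,280)),b(S,(235,232,270,258));print(a,c,tri(T,a,S,c))
togo(.5,-.15,.2,-2)
"
```

```text
ring 595.2567138671875 26.185155868530273 50.61164855957031
('y', 0.011, np.float64(42.3), np.float64(178.2), np.int32(97))
('w', 0.011, np.float64(42.9), np.float64(148.4), np.int32(48))
('w', 0.011, np.float64(42.6), np.float64(118.6), np.int32(54))
('w', 0.011, np.float64(42.5), np.float64(88.6), np.int32(54))
('w', 0.011, np.float64(42.1), np.float64(58.5), np.int32(55))
('w', 0.011, np.float64(42.0), np.float64(27.7), np.int32(54))
('w', 0.049, np.float64(13.7), np.float64(27.4), np.int32(190))
('w', 0.011, np.float64(42.0), np.float64(-2.7), np.int32(52))
('w', 0.011, np.float64(42.4), np.float64(-32.9), np.int32(54))
('w', 0.011, np.float64(42.6), np.float64(-63.0), np.int32(51))
49.0
96.0
(364.44897959183675, 263.42857142857144) (252.73958333333334, 245.77083333333334) (array([ 0.55525699, -0.15466665,  0.0933365 ]), np.float64(0.0041906756669404105))
t 6.9667 pos [0.5953 0.0251 0.2054] yaw -53.67 xyz [-0.3009  0.1411  0.0089] twist [ 0.000e+00 -1.000e-03 -1.804e+00] w 0.056149542973043746 q7 -0.74 F [ 0.3 -0.6  0.1]
```

The dial rests on click 5, with the pointer at 27.4° and the fifth mark at 27.7°. Next is the lever. I'll push the ball from behind with closed fingers.

move_arm --xyz '[[-0.02,0.01,0],[-0.06,0.03,0],[-0.11,0.05,0],[-0.16,0.07,0],[-0.21,0.1,0],[-0.26,0.12,0],[-0.3,0.14,0],[-0.3,0.14,0]]' --twist '[[0,0,0.1],[0,0,0.25],[0,0,0.4],[0,0,0.55],[0,0,0.7],[0,0,0.85],[0,0,1.0],[0,0,1.0]]' --jaw -1 --newtons 10

```text
time: 7.63
tool_pos: [0.4973, -0.1539, 0.2048]
tool_rot: [[0.993, 0.122, -0.001], [0.122, -0.993, -0.001], [-0.001, 0.0, -1.0]]
contact_force: [0.3, 0.2, 0.2]
width: 0.0062
grip_force: 0.0
```

```bash
python3 -c "
from h import *
togo(.5,-.154,.08,-92)
T,S=pickle.load(open('f1.pkl','rb'));print(plane(T,[[462,236],[489,295]],.19))"
```

```text
t 7.6333 pos [ 0.4973 -0.1539  0.2048] yaw -83.01 xyz [0.0046 0.0007 0.2079] twist [0.001 0.002 0.314] w 0.006228066323448073 q7 -0.9 F [0.3 0.2 0.2]
[[ 0.63285206 -0.41754804  0.19      ]
 [ 0.47254852 -0.49247569  0.19      ]]
```

Spray and glue are well clear.

move_arm --xyz '[[0,0,0.02],[0.001,0,0.05],[0.002,0,0.09],[0.003,0,0.13],[0.004,0,0.17],[0.0045,0,0.2],[0.0045,0,0.208],[0.0045,0,0.208]]' --twist '[[0,0,0.1],[0,0,0.2],[0,0,0.31],[0,0,0.31],[0,0,0.31],[0,0,0.31],[0,0,0.31],[0,0,0.31]]'

```text
time: 8.3
tool_pos: [0.5022, -0.1488, 0.079]
tool_rot: [[1.0, -0.021, -0.003], [-0.021, -1.0, -0.0], [-0.003, 0.0, -1.0]]
contact_force: [-0.4, 0.6, 1.1]
width: 0.0003
grip_force: 0.0
```

```bash
python3 -c "
from h import *
togo(.595,-.155,.08,-92)"
```

```text
t 8.3 pos [ 0.5022 -0.1488  0.079 ] yaw -91.19 xyz [ 0.1549  0.0071 -0.0022] twist [0.001 0.006 0.028] w 0.0003386524221626854 q7 -0.88 F [-0.4  0.6  1.1]
```

move_arm --xyz '[[0.005,0.007,0],[0.02,0.007,0],[0.035,0.007,0],[0.05,0.007,0],[0.065,0.007,0],[0.08,0.007,0],[0.095,0.007,0],[0.11,0.007,0]]' --twist '[[0,0,0.02],[0,0,0.02],[0,0,0.02],[0,0,0.02],[0,0,0.02],[0,0,0.02],[0,0,0.02],[0,0,0.02]]'

```text
time: 8.97
tool_pos: [0.57, -0.1544, 0.0801]
tool_rot: [[1.0, -0.03, -0.0], [-0.03, -1.0, -0.0], [0.0, 0.0, -1.0]]
contact_force: [-2.5, -0.5, 0.2]
width: 0.0005
grip_force: 0.6
```

```bash
python3 -c "
from h import *
togo(.6,-.155,.08,-92)"
```

```text
t 8.9667 pos [ 0.57   -0.1544  0.0801] yaw -91.69 xyz [ 0.05   -0.0005  0.0001] twist [ 0.    -0.     0.011] w 0.0005193532011027468 q7 -0.91 F [-2.5 -0.5  0.2]
```

move_arm --xyz '[[0.008,0,0],[0.016,0,0],[0.024,0,0],[0.032,0,0],[0.038,0,0],[0.042,0,0],[0.045,0,0],[0.045,0,0]]' --twist '[[0,0,0],[0,0,0],[0,0,0],[0,0,0],[0,0,0],[0,0,0],[0,0,0],[0,0,0]]'

```text
time: 9.63
tool_pos: [0.5962, -0.1553, 0.0801]
tool_rot: [[1.0, -0.03, 0.0], [-0.03, -1.0, -0.0], [0.0, 0.0, -1.0]]
contact_force: [0.4, 0.3, 0.1]
width: 0.0004
grip_force: 0.1
```

move_arm --xyz '[[0.001,0,0],[0.002,0,0],[0.003,0,0],[0.004,0,0],[0.005,0,0],[0.006,0,0],[0.007,0,0],[0.007,0,0]]' --twist '[[0,0,0],[0,0,0],[0,0,0],[0,0,0],[0,0,0],[0,0,0],[0,0,0],[0,0,0]]'

```text
time: 10.3
tool_pos: [0.6, -0.1554, 0.08]
tool_rot: [[1.0, -0.03, -0.001], [-0.03, -1.0, 0.0], [-0.001, -0.0, -1.0]]
contact_force: [-2.9, 0.2, 1.5]
width: 0.0004
grip_force: 1.6
```

move_arm --xyz '[[0.001,0,0],[0.002,0,0],[0.003,0,0],[0.004,0,0],[0.004,0,0],[0.004,0,0],[0.004,0,0],[0.004,0,0]]' --twist '[[0,0,0],[0,0,0],[0,0,0],[0,0,0],[0,0,0],[0,0,0],[0,0,0],[0,0,0]]'

```text
time: 10.97
tool_pos: [0.6005, -0.1555, 0.0798]
tool_rot: [[1.0, -0.03, -0.004], [-0.03, -1.0, 0.001], [-0.004, -0.001, -1.0]]
contact_force: [-16.7, 2.4, 7.9]
width: 0.0002
grip_force: 8.2
```

move_arm --xyz '[[0.001,0,0],[0.002,0,0],[0.003,0,0],[0.004,0,0],[0.004,0,0],[0.004,0,0],[0.004,0,0],[0.004,0,0]]' --twist '[[0,0,0],[0,0,0],[0,0,0],[0,0,0],[0,0,0],[0,0,0],[0,0,0],[0,0,0]]'

```text
time: 11.63
tool_pos: [0.601, -0.1555, 0.0796]
tool_rot: [[0.999, -0.031, -0.007], [-0.031, -1.0, 0.002], [-0.007, -0.002, -1.0]]
contact_force: [-30.6, 5.7, 18.5]
width: 0.0005
grip_force: 15.4
```

The lever is hard against its stop. I'll back off, lift and check.

move_arm --xyz '[[-0.01,0,0],[-0.03,0,0],[-0.05,0,0],[-0.07,0,0],[-0.1,0,0],[-0.13,0,0],[-0.15,0,0],[-0.15,0,0]]' --twist '[[0,0,0],[0,0,0],[0,0,0],[0,0,0],[0,0,0],[0,0,0],[0,0,0],[0,0,0]]'

```text
time: 12.3
tool_pos: [0.5136, -0.153, 0.0803]
tool_rot: [[1.0, -0.031, 0.0], [-0.031, -1.0, 0.001], [0.0, -0.001, -1.0]]
contact_force: [-0.4, 0.2, -0.2]
width: 0.0003
grip_force: 0.0
```

move_arm --xyz '[[0,0,-0.02],[-0.01,0,-0.06],[-0.03,0,-0.1],[-0.05,0,-0.15],[-0.07,0,-0.2],[-0.08,0,-0.24],[-0.08,0,-0.26],[-0.08,0,-0.26]]' --twist '[[0,0,0],[0,0,0],[0,0,0],[0,0,0],[0,0,0],[0,0,0],[0,0,0],[0,0,0]]'

```text
time: 12.97
tool_pos: [0.469, -0.1516, 0.2391]
tool_rot: [[1.0, -0.029, 0.005], [-0.029, -1.0, 0.0], [0.005, -0.0, -1.0]]
contact_force: [-0.5, -0.3, -0.0]
width: 0.0004
grip_force: 0.0
```

```bash
python3 -c "
from h import *
T=grab('top');S=grab('scene')
def b(f,box):
    m=mask(f,(0,150,80),(8,255,255));x0,y0,x1,y1=box;M=cv2.moments(m[y0:y1,x0:x1],True);print(M['m00']);return (M['m10']/M['m00']+x0,M['m01']/M['m00']+y0)
a,c=b(T,(345,225,390,285)),b(S,(235,232,290,275));print(a,c,tri(T,a,S,c))
im=np.vstack([cv2.resize(T['pixels'][205:305,275:395],(480,400))[:290],cv2.resize(S['pixels'][225:325,215:385],(480,282))]);cv2.imwrite('pics/g.png',im[:,:,::-1])
togo(.5,-.15,.2,-92)"
```

```text
0.0Traceback (most recent call last):
  File "<string>", line 6, in <module>
    a,c=b(T,(345,225,390,285)),b(S,(235,232,290,275));print(a,c,tri(T,a,S,c))
        ~^^^^^^^^^^^^^^^^^^^^^
  File "<string>", line 5, in b
    m=mask(f,(0,150,80),(8,255,255));x0,y0,x1,y1=box;M=cv2.moments(m[y0:y1,x0:x1],True);print(M['m00']);return (M['m10']/M['m00']+x0,M['m01']/M['m00']+y0)
                                                                                                                ~~~~~~~~^~~~~~~~~
ZeroDivisionError: float division by zero
```

The arm hides the lever from the top camera, so I'll move it aside to the left.

move_arm --xyz '[[-0.02,-0.03,0],[-0.04,-0.09,0],[-0.06,-0.15,0],[-0.08,-0.21,0],[-0.1,-0.27,0],[-0.1,-0.33,0],[-0.1,-0.39,0],[-0.1,-0.45,0]]' --twist '[[0,0,0],[0,0,0],[0,0,0],[0,0,0],[0,0,0],[0,0,0],[0,0,0],[0,0,0]]'

```text
time: 13.73
tool_pos: [0.4145, 0.1224, 0.2354]
tool_rot: [[1.0, -0.029, -0.001], [-0.029, -1.0, -0.0], [-0.001, 0.0, -1.0]]
contact_force: [1.8, -0.6, -0.1]
width: 0.0004
grip_force: 0.0
```

move_arm --xyz '[[0,-0.06,0],[0,-0.12,0],[0,-0.18,0],[0,-0.24,0],[0,-0.28,0],[0,-0.3,0],[0,-0.3,0],[0,-0.3,0]]' --twist '[[0,0,0],[0,0,0],[0,0,0],[0,0,0],[0,0,0],[0,0,0],[0,0,0],[0,0,0]]'

```text
time: 14.4
tool_pos: [0.4206, 0.2992, 0.235]
tool_rot: [[1.0, -0.03, -0.001], [-0.03, -1.0, -0.002], [-0.001, 0.002, -1.0]]
contact_force: [-0.4, -0.8, -0.8]
width: 0.0006
grip_force: 0.0
```

```bash
python3 -c "
from h import *
T=grab('top');S=grab('scene')
im=np.vstack([cv2.resize(T['pixels'][205:305,275:395],(480,400))[:310],cv2.resize(S['pixels'][225:325,215:385],(480,282))]);cv2.imwrite('pics/g.png',im[:,:,::-1])
togo(.5,-.15,.2,-92)
def b(f,box):
    m=mask(f,(0,150,80),(8,255,255));x0,y0,x1,y1=box;M=cv2.moments(m[y0:y1,x0:x1],True);print(M['m00']);return (M['m10']/M['m00']+x0,M['m01']/M['m00']+y0)
a,c=b(T,(345,225,390,285)),b(S,(235,232,290,275));print(a,c,tri(T,a,S,c))"
```

```text
t 14.5 pos [0.4207 0.2986 0.2357] yaw -91.82 xyz [0.1558 0.743  0.06  ] twist [0.001 0.001 0.006] w 0.0005849053116346454 q7 -2.1 F [-0.  -0.1  0. ]
37.0
91.0
(366.4594594594595, 241.78378378378378) (258.3956043956044, 264.24175824175825) (array([ 0.62083413, -0.15752291,  0.09188833]), np.float64(0.004637924567504488))
```

View pics/g.png

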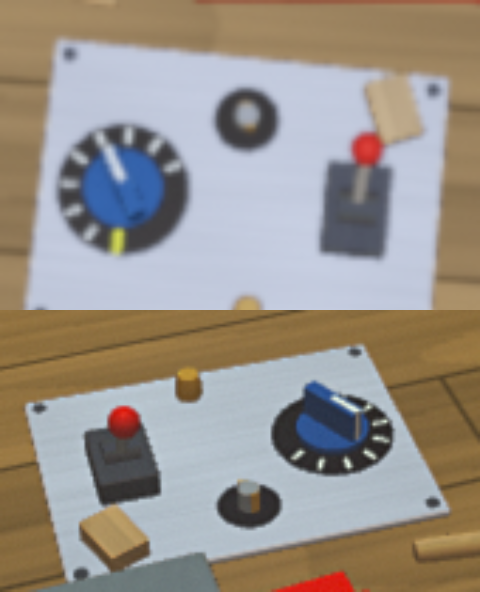

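The crops show the ball thrown over to the far side, at (367,148) in the upper crop and measured 66 mm from its start. The pointer is still on the fifth mark, at (105,140), and the loose things haven't moved.

```bash
python3 -c "
from station import bot
print(bot.hand_in())"
```

```text
the job is handed in; nothing more can be done
None
```

The job is handed in: the dial rests on the fifth click, the lock lever was then thrown fully over to its stop, and the cutter and loose things were left untouched, at about 14.5 s of the 67 s allowed.

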